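Set and clamp the bedside magnifier stand's sliding leg

ROBOT

A 6-joint arm with a two-finger parallel gripper is mounted at the origin on the work surface. World frame = base frame: x ahead of the robot, y to its left, z up, the work surface at z = 0. Lengths are in m, angles in rad, forces in N, time in s.
With the tool pointing down it reaches from about 0.35 to 0.725 m from the base axis. Payload 6 kg.
Tool frame: the origin (TCP) lies between the finger pads; the fingertips stand r.finger_overhang ahead of it and the grasp point (between the pads) is the TCP (r.finger_overhang is the distance from the TCP to the fingertips, in m); z points along the fingers, y is the line along which they close (so a half turn about z gives the same grasp; the last joint's range is limited). The gripper opens to 85 mm and grips with 20 to 120 N. Pads are 22 mm wide; open, the fingers measure 114 mm over their backs; the gripper's body (76 mm by 85 mm) begins 54 mm behind the grasp point. The pads swing forward as they close: fully open they stand 13 mm farther back than shut.
Start: joints at [-0.812, 0.04, 0.085, 0, -1.615, -0.334], TCP at [0.247, -0.547, 0.25] pointing down, gripper open.
Joint ranges: [-2.56, 2.56], [-1.29, 2.01], [-1.08, 1.49], [-3.29, 1.98], [-2.81, -0.18], [-2.99, 2.99]. Speed limits (rad/s): [2.57, 2.57, 3.01, 3.14, 3.14, 3.14].

INTERFACE

Orientations are given as a 3x3 rotation matrix whose columns are the frame's x, y, z axes.
In Python, from workcell import r, solver, monitor, optics gives the robot as it stands. Calls block until the motion is done:
- r.move_pose(position, orientation): joint-space move of the TCP to a pose.
- r.movel(position, orientation=None, speed=0.15, force_limit=None): straight line of the TCP; orientation=None keeps the orientation; speed is the mean speed in m/s. With force_limit (N) it stops when the force on the tool has changed by that much, and returns True; else False.
- r.movej(angles): joint-space move.
- r.move_gripper(opening): opening from 0.0 (shut) to 1.0 (fully open); the grip force is fixed at half the most; returns when the fingers have stopped.
- r.sleep(seconds).
- solver.ik(position, orientation): joint angles nearest the present ones, or None.
- monitor.get_state(): the state.
- optics.snapshot(name): name is "scene" or "side" or "wrist"; returns a dict with "frame" (420x560x3 uint8, red, green, blue), "z_map" (420x560 float32, m along the optical axis (not along the pixel's ray), 0 where there is no reading), "fx", "fy", "cx", "cy" (pixels), "extrinsics" (4x4, takes a point from camera to world coordinates). Camera axes: x right, y up, looking along -z (the intrinsics and any distortion apply to the point x, -y, -z); pixel columns grow to the right and rows downward; lengths in m; the calibration is good to about 2 mm. A picture is of the moment at which its call begins.
A pose or a line that the arm cannot do raises r.PlanningError and nothing moves.
- r.sign_off(): hands the job in; it is judged then, once.
The state is a dict: "t": time; "qpos": joint angles; "qd": joint speeds; "joint_efforts": joint torques, N m; "tcp_pos": TCP position; "eef_rot": TCP orientation; "ft_force": force on the tool from outside, world axes, zero at the start; "wrist_torque": the same for the moment, N m; "width": opening from 0.0 (shut) to 1.0 (fully open); "grasp_force": force on a finger pad.
Only numpy, scipy, OpenCV 4.12 (cv2) and the standard library are available. Lean on these libraries where they do the work, as an engineer would, in place of code of your own. Each camera call takes 0.05 s, during which the arm holds its last target. There are 200 camera calls.

TASK

Slide the spring-loaded leg of the bedside magnifier stand out along its rail, lever still open, until its ledge stands in line with the marker post, and keep it there against the spring for a moment. Then, without letting it leave the mark, push the leg's cam lever fully shut against the side of the leg. Finish still holding the leg at the mark with the lever pinched shut - do not let go - and leave everything else on the table where it is, the marker post included.

Things in the scene. Friction and masses are not known exactly. Their poses are not given: they have to be found in the camera images.
- stand: fixed magnifier stand; origin on the table under its rail, x along the rail (the way the leg slides out), y left of that, z up. Aluminium rail 330 mm long (x -130 to 200), 40 wide, top at z 12. At x -115 an upright clear magnifying sheet frame, 170 wide along y, 173 high, 8 thick (foot x -140 to -90, y +-80, z to 12). Place and yaw vary.
- leg: sliding leg: grey block on the rail, x -55 to 55 mm in its own frame, y +-12, z 16 to 55; origin on the table surface, axes parallel to the stand's. Slides only along the stand's x. Starts fully in (origin at x -40 of the stand), can come out 150 mm. A spring (3 N fully in, 6 N fully out; friction about 1 N) always pulls it back in; it goes back if let go, even with the lever shut.
- ledge_mid (a point): middle of the inner face of the ledge: leg's frame x 55, y 0, z 35.5 mm. The ledge is an upright aluminium crossbar at the outer end of the leg, x 55 to 63, y +-65, z 16 to 55. The leg can be drawn out by fingers that straddle the block and its open lever and push outwards on this inner face.
- ledge_end (a point): top of the ledge's +y end, middle of its thickness: x 59, y 65, z 55 mm in the leg's frame. It must come level, along the rail, with mark_line.
- cam_lever (a joint): lever angle, rad: 0 shut (parallel to the leg's side), 0.38 wide open; starts 0.29 to 0.36. Stays where it is left; shutting takes about 3 N at the free end. Shut, its outer face is at y -19.5 mm of the leg, so leg and lever together are 31.5 mm thick (y -19.5 to 12); wide open its free end (about x 45) reaches y -50.
- lever_tip (a point): top outer corner of the free end of the cam lever, 80 mm from its pin. The lever is a steel paddle 80 mm long, 7 thick, 28 high (z 24 to 52) on the leg's -y side; it turns about an upright pin at x -30, y -16 of the leg and reaches towards the ledge; the free end swings out to -y as it opens.
- mark_line (a point): top edge of the marker post on its side facing the ledge end, mid-thickness; axes parallel to the stand's. Aluminium post 8 mm thick along the rail, 12 wide (stand's y 73 to 85), 55 high, on a flat arm across the rail (z 12 to 15, y -30 to 85). The ledge passes over the arm, its end 8 mm from the post. Place varies (61 to 136 mm of leg travel). A stiff clip, not a stop.
- cup: bystander: yellow hard silicone cup, 72 mm across, 85 high; origin under its centre
- drying_jar: bystander: black hearing aid drying jar with twist cap, 64 mm across, 70 high; origin under its centre
- pill_box: bystander: steel pill box 120 x 45 x 21 mm; origin under its centre, long along its x
- glasses_case: bystander: glasses case 155 x 58 x 36 mm; origin under its centre
- remote: bystander: black remote control 150 x 42 x 16 mm; origin under its centre

How it is judged:
On the way, in this order (a step that is already met when the one before it is completed fails the run):
1. the leg is held at the mark by the fingers, lever still open (x of ledge_end in the frame of mark_line between -0.006 and 0.006 m and value of joint cam_lever above 0.12 rad and contact force between the fingers and leg above 1 N), for 0.2 s.
2. the lever is shut with the leg at the mark (x of ledge_end in the frame of mark_line between -0.006 and 0.006 m and value of joint cam_lever below 0.06 rad and contact force between the fingers and leg above 1 N), for 0.2 s.
At the end, for the whole second after the job is handed in: The ledge is within 6 mm of the marker post along the rail, the cam lever is within 0.06 rad of shut, the fingers still press on the leg or its lever with more than 4 N, the leg is at rest, the post is where it was (4 mm) and all bystanders are within 20 mm of where they stood (x of ledge_end in the frame of mark_line between -0.006 and 0.006 m and value of joint cam_lever below 0.06 rad and contact force between the fingers and leg above 4 N and linear speed of leg below 0.01 m/s and distance of each of cup, drying_jar, pill_box, glasses_case, remote from where it was at the start of the episode below 0.02 m and distance of mark_line from where it was at the start of the episode below 0.004 m); the arm keeps its last pose, push and grip.
It fails at once if the leg leaves the mark (by more than 15 mm) with the lever nearly or wholly shut (value of joint cam_lever below 0.1 rad and (x of ledge_end in the frame of mark_line above 0.015 m or x of ledge_end in the frame of mark_line below -0.015 m)).
It fails at once if a bystander is pushed more than 30 mm or knocked over (distance of any of cup, drying_jar, pill_box, glasses_case, remote from where it was at the start of the episode above 0.03 m or angle between any of cup, drying_jar, pill_box, glasses_case, remote's own z axis and vertical above 0.5 rad).
It fails at once if the marker post is shifted (distance of mark_line from where it was at the start of the episode above 0.008 m).
It also fails if it takes over 34 s, if anything falls off the work surface, if the arm or the gripper's body presses on something with over 40 N, if the wrist force passes 120 N, or if a joint passes its speed limit or range.

## Working session

There is one attempt and no reset: what is moved stays moved. The work goes in short steps, each a Python script; the robot and the scene stay as the last script left them, time stands still between calls to the robot, and variables do not carry over. Pictures are saved under pics/ and viewed, at most 10 in all, crops included, and the job is handed in when it is done.

```bash
ls; mkdir -p pics; python3 - <<'E'
from workcell import r,monitor,optics
import cv2,numpy as np
for n in("scene","side"):
    s=optics.snapshot(n); cv2.imwrite(f"pics/{n}0.png",s["frame"][:,:,::-1]); np.savez(f"{n}0.npz",**s)
    print(n,s["fx"],s["cx"],s["cy"],s["extrinsics"].round(3).tolist(),[k for k in s])
print(r.finger_overhang,monitor.get_state()["t"])
E
```

```text
pics
scene 459.1546548809117 277.0536616793882 195.7087067408836 [[-0.209, -0.517, 0.83, 1.571], [0.978, -0.102, 0.182, 0.212], [-0.01, 0.85, 0.527, 0.726], [0.0, 0.0, 0.0, 1.0]] ['frame', 'z_map', 'fx', 'fy', 'cx', 'cy', 'extrinsics']
side 395.19961637805216 276.8637301056332 203.93228667342873 [[-0.981, 0.146, -0.131, 0.407], [-0.196, -0.753, 0.628, 0.651], [-0.007, 0.642, 0.767, 0.925], [0.0, 0.0, 0.0, 1.0]] ['frame', 'z_map', 'fx', 'fy', 'cx', 'cy', 'extrinsics']
0.019 0.1
```

View pics/scene0.png

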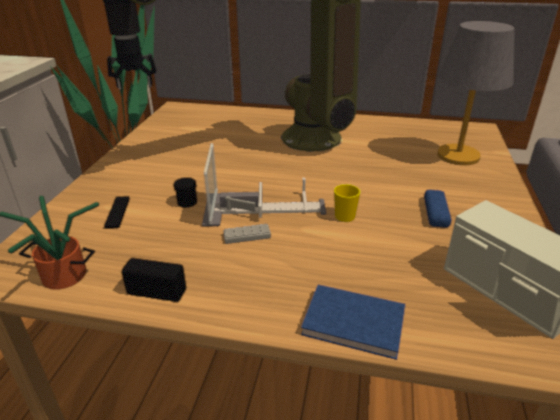

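View pics/side0.png

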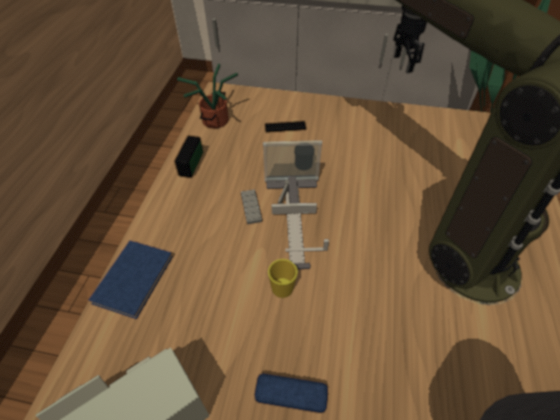

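The scene view shows the clear sheet frame at about (210,185), the ledge at (260,198), the post at (304,185) and the cup at (345,203), just past the rail end. The side view shows the ledge from (273,210) to (316,209), the post at (326,245) and the rail end at (300,266). The rail points roughly along world +y, and the post is on the robot's side.

```bash
cat > h.py <<'E'
import numpy as np,cv2
def cloud(s):
    z=s["z_map"];v,u=np.mgrid[:z.shape[0],:z.shape[1]]
    c=np.stack([(u-s["cx"])/s["fx"]*z,-(v-s["cy"])/s["fy"]*z,-z],-1)
    E=s["extrinsics"];return c@E[:3,:3].T+E[:3,3]
def ray(s,u,v,h):
    E=s["extrinsics"];d=E[:3,:3]@np.array([(u-s["cx"])/s["fx"],-(v-s["cy"])/s["fy"],-1]);o=E[:3,3]
    return o+d*(h-o[2])/d[2]
E
python3 - <<'E'
from h import *
s=np.load("side0.npz");P=cloud(s)
for n,u,v,h in[("ledgeL",274,209,.055),("ledgeR",316,209,.055),("post",326,241,.055),("railend",300,265,.012),("frameTL",265,143,.173),("frameTR",320,143,.173),("cup",283,266,.085)]:
    print(n,ray(s,u,v,h).round(3),P[v,u].round(3))
s2=np.load("scene0.npz");P2=cloud(s2)
for n,u,v,h in[("ledge near",260,208,.055),("ledge far",261,184,.055),("post",304,180,.055),("cup",345,190,.085),("railend",325,207,.012)]:
    print(n,ray(s2,u,v,h).round(3),P2[v,u].round(3))
E
python3 - <<'E'
from workcell import r,monitor,optics
S=monitor.get_state();print(S["eef_rot"])
E
```

```text
ledgeL [ 0.56  -0.042  0.055] [ 0.563 -0.056  0.038]
ledgeR [ 0.443 -0.065  0.055] [ 0.445 -0.108  0.002]
post [0.402 0.039 0.055] [0.402 0.04  0.057]
railend [0.461 0.099 0.012] [0.461 0.102 0.017]
frameTL [ 0.613 -0.181  0.173] [ 0.613 -0.178  0.176]
frameTR [ 0.46  -0.211  0.173] [ 0.46  -0.217  0.167]
cup [0.497 0.154 0.085] [0.5   0.137 0.056]
ledge near [ 0.583 -0.052  0.055] [ 0.569 -0.055  0.046]
ledge far [ 0.46  -0.079  0.055] [ 0.46  -0.079  0.055]
post [0.413 0.039 0.055] [0.408 0.039 0.052]
cup [0.497 0.164 0.085] [0.466 0.163 0.067]
railend [0.479 0.111 0.012] [0.481 0.111 0.013]
[[-9.11118400e-01 -4.12143937e-01 -7.98126278e-04]
 [-4.12144682e-01  9.11117338e-01  1.39891947e-03]
 [ 1.50630514e-04  1.60352477e-03 -9.99998703e-01]]
```

```bash
python3 - <<'E'
from workcell import r,monitor,optics,solver
from h import *
sx=np.array([-.19,.98,0]);sx/=np.linalg.norm(sx);sy=np.array([-sx[1],sx[0],0])
p=np.array([.50,-.03,.27])
c=[]
for y in(sy,-sy):
    z=np.array([0,0,-1.]);R=np.stack([np.cross(y,z),y,z],1);q=solver.ik(p,R);print(q)
    if q is not None:c.append((abs(q[5]),R))
R=min(c,key=lambda a:a[0])[1]
r.move_pose(p,R)
s=optics.snapshot("wrist");cv2.imwrite("pics/w1.png",s["frame"][:,:,::-1]);np.savez("w1.npz",**s)
S=monitor.get_state();print(S["t"],S["qpos"],S["tcp_pos"],R,s["extrinsics"].round(3))
E
```

```text
[ 0.34319658 -0.22192578 -0.12418701  0.         -1.6685351  -0.15169486]
[ 0.34319658 -0.22192578 -0.12418701  0.         -1.6685351   2.9898978 ]
2.2167 [ 3.41846271e-01 -2.21666443e-01 -1.24108761e-01  1.19441210e-04
 -1.66854998e+00 -1.51754951e-01] [ 0.50001391 -0.03069696  0.2699468 ] [[ 0.19033338 -0.98171952  0.        ]
 [-0.98171952 -0.19033338  0.        ]
 [ 0.          0.         -1.        ]] [[-0.982  0.178  0.06   0.514]
 [-0.188 -0.931 -0.313 -0.111]
 [-0.    -0.318  0.948  0.393]
 [ 0.     0.     0.     1.   ]]
```

View pics/w1.png

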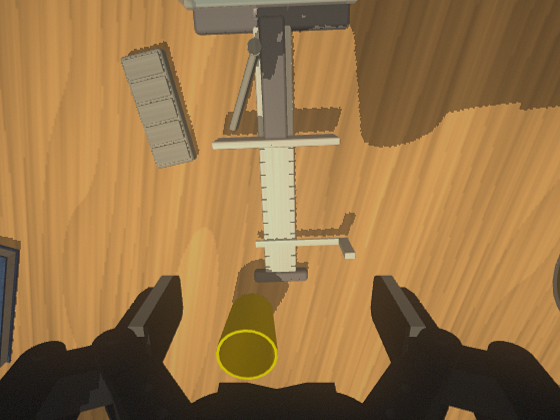

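The wrist view shows the leg with its lever opened to (233,130), the ledge from (213,145) to (339,138), and the post and arm at (347,250). The rail end is at (280,275), the cup is beyond it, and the pill box is on the left, clear of the path.

```bash
cat >> h.py <<'E'
def boxes(s,lo=.050,hi=.062):
    P=cloud(s);m=((P[...,2]>lo)&(P[...,2]<hi)&(s["z_map"]>0)).astype(np.uint8)
    m[270:]=0
    n,l,st,c=cv2.connectedComponentsWithStats(m)
    out=[]
    for i in range(1,n):
        if st[i,4]<12: continue
        q=P[l==i];rc=cv2.minAreaRect((q[:,:2]*1000).astype(np.float32))
        out.append((st[i].tolist(),q.mean(0).round(4),np.round(rc[0],1),np.round(rc[1],1),round(rc[2],1)))
    return out
E
python3 - <<'E'
from h import *
s=np.load("w1.npz")
for b in boxes(s):print(*b)
P=cloud(s)
for u,v in[(276,142),(347,253),(345,243),(300,242),(280,200),(235,120)]:print(u,v,P[v,u].round(4))
m=(P[...,2]>.045)&(P[...,2]<.062)
for v in range(236,262,2):print(v,(P[v,340:358,2]*1000).astype(int))
E
```

```text
[212, 16, 128, 134, 4854] [ 0.5215 -0.1163  0.0543] [ 519.2 -123.8] [128.8 118.1] 12.9
[344, 251, 12, 8, 90] [0.4019 0.0356 0.0544] [401.4  36. ] [12.3  7.9] 12.2
276 142 [ 0.5066 -0.072   0.0571]
347 253 [0.4056 0.0335 0.0564]
345 243 [0.4022 0.0333 0.0279]
300 242 [0.4535 0.0477 0.0149]
280 200 [ 4.88e-01 -1.00e-04  1.16e-02]
235 120 [ 0.5506 -0.0848  0.0509]
236 [ 0 -1  0  0  0  0  0  0  0  0  0  0  1  0  0  1  0  0]
238 [13 13 13 14 14 14 14 12  0  0  0  0  0  0  0  0 -1  0]
240 [19 19 18 19 19 20 19 20 20  0  0  0  0 -1  0  0  0  0]
242 [22 26 25 25 26 26 27 26 26 26  1 -1 -1  0  0  0  0  0]
244 [26 29 31 31 32 32 31 33 32 32 32  0  0  0  0  1  0  0]
246 [26 34 36 38 35 37 37 38 37 36 38 37  0 -1  0  0  0  0]
248 [-1 33 40 42 42 43 41 42 43 43 44 42 43  0  0  0 -1  0]
250 [-1 33 39 46 48 48 48 48 49 49 48 48 48 49  0  0 -1  0]
252 [ 0  0 38 45 51 53 54 54 53 55 53 54 53 54 54  0  1 -1]
254 [-1  0 -1 46 50 55 55 55 56 55 55 57 55 55 55 55  0  0]
256 [-1  0  0  0 53 55 54 55 54 56 55 55 54 54 56 53  0  0]
258 [ 0  0  1 -1  0 55 55 55 55 55 55 56 54 54 55  0  0 -1]
260 [-1  0  0  0  0  1  0  0  0  0  0 -2  0 -1  1  0  0  0]
```

```bash
cat >> h.py <<'E'
a=np.radians(12.7);sx=np.array([-np.sin(a),np.cos(a),0]);sy=np.array([-np.cos(a),-np.sin(a),0])
R=np.stack([np.cross(sy,[0,0,-1]),sy,[0,0,-1.]],1)
O=np.array([.5192,-.1238,0])-.004*sx   # leg origin, fully in
POST=np.array([.4014,.0360,0])
def tcp(x,y,z): return O+x*sx+y*sy+np.array([0,0,z])
TRAVEL=(POST-O)@sx-.059
E
python3 - <<'E'
from workcell import r,monitor,optics
from h import *
print(TRAVEL)
r.move_pose(tcp(.040,-.015,.13),R)
print(r.movel(tcp(.040,-.015,.041),R,speed=.08,force_limit=8))
S=monitor.get_state();print(S["t"],S["tcp_pos"],tcp(.040,-.015,.041),S["ft_force"],S["width"])
s=optics.snapshot("wrist");cv2.imwrite("pics/w2.png",s["frame"][:,:,::-1]);np.savez("w2.npz",**s)
E
```

```text
0.12678830299531213
False
4.1333 [ 0.52634057 -0.08536326  0.04167342] [ 0.52591855 -0.08538306  0.041     ] [ 0.37587325 -0.13834352  0.51227604] 1.0009574913887336
```

View pics/w2.png

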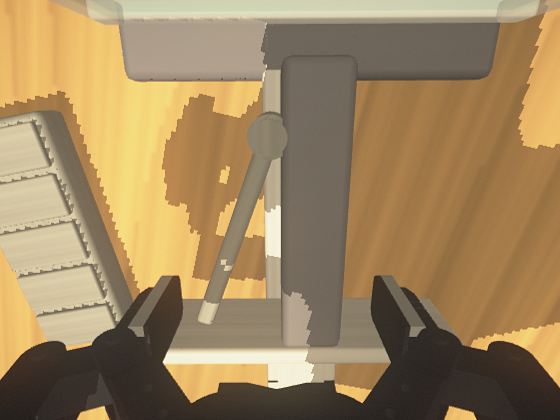

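The view shows both fingers straddling the block and its open lever, with the ledge at row 330 just ahead of the pads and nothing touching. I'll draw the leg out next.

```bash
python3 - <<'E'
from workcell import r,monitor,optics
from h import *
r.movel(tcp(.044+TRAVEL-.004,-.015,.041),R,speed=.08)
S=monitor.get_state();print(S["t"],S["tcp_pos"]-tcp(.044+TRAVEL-.004,-.015,.041),S["ft_force"],S["grasp_force"])
for n in("wrist","side","scene"):
    s=optics.snapshot(n);np.savez(n+"3.npz",**s);cv2.imwrite(f"pics/{n}3.png",s["frame"][:,:,::-1])
im=cv2.imread("pics/wrist3.png")
s2=cv2.imread("pics/side3.png")[180:290,250:360];s2=cv2.resize(s2,None,fx=3.8,fy=3.8)
cv2.imwrite("pics/c3.png",np.hstack([cv2.resize(im,(380,285)),s2[:285,:380]]) if 0 else s2)
E
```

```text
5.9167 [-0.00035099 -0.00069169  0.00013905] [-0.12609098 -5.50550882  1.19109004] 2.468234896659851
```

View pics/c3.png

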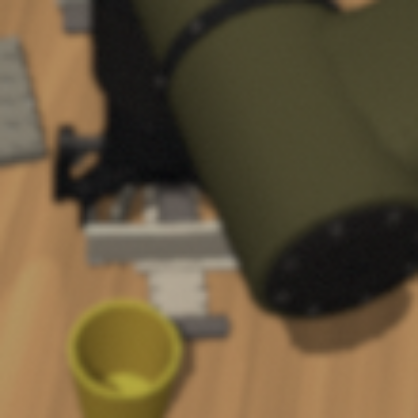

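View pics/wrist3.png

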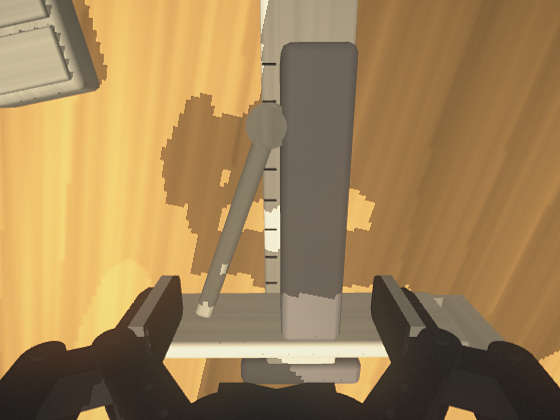

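The side crop shows the ledge drawn out, with the post hidden behind the arm. The wrist view shows the pads against the ledge's inner face, the lever still open at (205,310), and the block's rear end at row 45, so I can measure travel from the block.

```bash
python3 - <<'E'
from h import *
def rear(f):
    s=np.load(f);P=cloud(s);L=(P-O)
    x,y,z=L@sx,L@sy,P[...,2]
    rr=[];ed=[]
    for u in range(295,346):   # block columns
        col=[(x[v,u]) for v in range(30,340) if z[v,u]>.050 and z[v,u]<.06]
        if col: rr.append(min(col))
    for u in range(200,370):
        c=[x[v,u] for v in range(290,375) if .050<z[v,u]<.06 and s["z_map"][v,u]>0]
        if c: ed.append(max(c))
    m=(z>.05)&(z<.06);print(f,np.median(rr),np.median(ed),np.median(z[100:280,300:340]))
    return s,x,y,z
rear("w2.npz");s,x,y,z=rear("wrist3.npz")
m=(z>.045)&(z<.065)&(y>.062)&(y<.09);v,u=np.where(m)
if len(u):print("post?",len(u),u.min(),u.max(),v.min(),v.max(),x[m].min(),x[m].max(),y[m].min(),y[m].max())
for f in("side3.npz","scene3.npz"):
    s=np.load(f);P=cloud(s);L=P-O;x,y,z=L@sx,L@sy,P[...,2]
    for n,a,b in(("ledge",-.07,.066),("post",.068,.09)):
        m=(z>.045)&(z<.06)&(y>a)&(y<b)&(x>.16)&(x<.21);print(f,n,m.sum(),np.percentile(x[m],[5,50,95]) if m.any() else"")
E
```

```text
w2.npz -0.05500377012081808 0.06193094559977818 0.05482953078705336
wrist3.npz 0.0676598210225179 0.18469335790146002 0.05482522042960716
post? 355 451 505 327 350 0.17662632240398524 0.18716900788493476 0.062011246485707085 0.08557956871570886
side3.npz ledge 231 [0.16234857 0.18202505 0.18605569]
side3.npz post 0 
scene3.npz ledge 56 [0.16475946 0.17721924 0.18629086]
scene3.npz post 0
```

```bash
python3 - <<'E'
from workcell import r,monitor,optics
from h import *
r.movel(tcp(.044+TRAVEL+.0002,-.015,.041),R,speed=.03)
r.sleep(.4)
s=optics.snapshot("wrist");np.savez("w4.npz",**s)
S=monitor.get_state();print(S["t"],S["tcp_pos"],S["ft_force"])
P=cloud(s);L=P-O;x,y,z=L@sx,L@sy,P[...,2]
rr=[]
for u in range(295,346):
    c=[x[v,u] for v in range(30,340) if .05<z[v,u]<.06]
    if c: rr.append(min(c))
print("travel",np.median(rr)+.055,"target",TRAVEL)
for a,b in((.05,.064),(.074,.084)):
    m=(z>.051)&(z<.06)&(y>a)&(y<b)&(x>.15);print(a,m.sum(),x[m].min() if m.any() else"",x[m].max() if m.any() else"")
E
```

```text
6.8083 [0.49676433 0.04180306 0.04113321] [-0.63558966 -6.00599796  0.83796572]
travel 0.12698021986069247 target 0.12678830299531213
0.05 45 0.1806904772392686 0.182973294462004
0.074 107 0.18128233589634218 0.1876941091260055
```

```bash
python3 - <<'E'
from workcell import r,monitor,optics
from h import *
p=tcp(.044+TRAVEL+.0002,-.00375,.041)
print(r.movel(p,R,speed=.03,force_limit=12))
S=monitor.get_state();print(S["t"],S["tcp_pos"]-p,S["ft_force"],S["width"])
r.move_gripper(0.0);r.sleep(.4)
s=optics.snapshot("wrist");np.savez("w5.npz",**s);cv2.imwrite("pics/w5.png",s["frame"][:,:,::-1])
S=monitor.get_state();print(S["t"],S["tcp_pos"]-p,S["ft_force"],S["width"]*85,S["grasp_force"])
P=cloud(s);L=P-O;x,y,z=L@sx,L@sy,P[...,2]
rr=[]
for u in range(275,325):
    c=[x[v,u] for v in range(30,340) if .05<z[v,u]<.06]
    if c: rr.append(min(c))
print("travel",np.median(rr)+.055,"target",TRAVEL)
for a,b in((.05,.064),(.074,.084)):
    m=(z>.051)&(z<.06)&(y>a)&(y<b)&(x>.15);print(a,m.sum(),x[m].min() if m.any() else"",x[m].max() if m.any() else"")
E
```

```text
False
7.3333 [ 0.00102129 -0.00010028  0.00053794] [ 5.99327367 -3.48402675 -1.83880613] 0.9999977164878643
8.3667 [-0.00015379 -0.00078557  0.00136493] [-5.19685185 -6.53438308  8.59735299] 28.07180302891971 62.565205525061174
travel 0.1265579215428012 target 0.12678830299531213
0.05 9 0.1806729730434107 0.18187060314659884
0.074 568 0.1814212719391052 0.1903150445080608
```

View pics/w5.png

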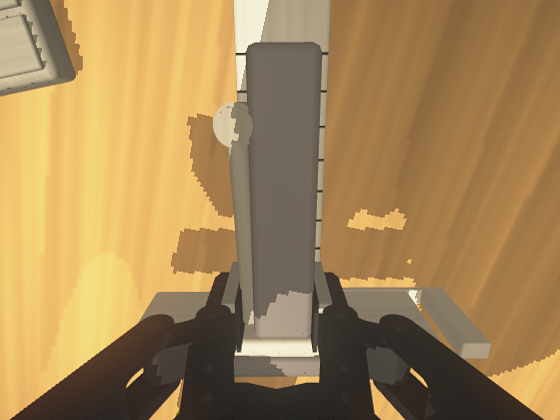

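The view shows the lever pinched flat against the block, and the ledge's inner edge (row 292) level with the post at about (420,292). By the cloud, the ledge and the post agree to within 1 mm.

```bash
python3 -c "
from workcell import r
print(r.sign_off())"
```

```text
the job is handed in; nothing more can be done
None
```

The job is handed in at about 8.4 s of the 34 s allowed: the last measurement put the ledge within 1 mm of the marker post. The lever looks fully shut in the last picture, and the gripper still holds leg and lever with about 62 N at the pads; I saw no contact with the post or the bystanders, and the hand-in returned no verdict.

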